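Set the airflow of a sanding box by clicks and start it

TASK

Get the downdraft sanding box ready: push its upright airflow lever along its slot from the home end, counting the clicks, and stop in the third notch without ever running on into the fourth. Then, with the lever left in the third notch, press the round start button fully down and let it come up again; do not lift or disturb the two blocks lying on the box.

Things in the scene. Friction and masses are not known exactly. Their poses are not given: they have to be found in the camera images.
- sanding_box: Grey metal downdraft box, 190 (x) by 260 (y) by 64 mm high, fixed on the bench, yaw up to 0.35 either way. Origin: centre of its underside, z up, -x its front (to the robot), +y its left. Flat control deck in front, top 64 mm above the origin, with lever and button in one line at x = -56 mm; perforated plate behind, top 65 mm up. A hose port stands 21 mm out of the back.
- lever_cap (a point): Centre of the airflow lever's black ribbed cap, 96 mm above the box's origin. The cap is 26 (x) by 12 (y) by 34 mm high, its top 49 mm above the deck, on a 6 mm stem. Home is at x = -56, y = +75 mm in the box's frame, at the left end of the slot; the deck left of it is clear.
- airflow_lever (a joint): Lever travel in m: 0 home, grows to the right (box -y). Unmarked notches, evenly 12 to 20 mm apart: home is 0, then 1, 2, 3 and more. Leaving a notch takes a push that rises to 5.5 N at a quarter of the spacing; just past half-way it lets go and springs by itself into the next notch, ahead of the finger, within 0.3 s. Left alone it stays within 1 mm of its notch.
- start_button_top (a point): Centre of the top face of the round start button, 26 mm across, on the deck at x = -56, y = -90 mm in the box's frame. A push of 5 N takes it fully down; it springs back.
- start_button (a joint): Depth of the start button in m: 0 up, 0.006 fully down; it counts as pressed beyond 0.004.
- sanding_block: Loose wooden sanding block, 33 by 90 by 26 mm, on the perforated plate behind the controls. Origin at the centre of its underside. To be left alone.
- house_block_b: Loose grey model house, 32 by 54 by 36 mm, on the perforated plate behind the controls. Origin at the centre of its underside. To be left alone.

How it is judged:
On the way, in this order (a step that is already met when the one before it is completed fails the run):
1. the lever rests in the third notch and the fingers are off it (value of joint airflow_lever between 0.0445 and 0.0515 m and contact force between the fingers and airflow_lever below 0.2 N), for 0.2 s.
2. the start button is pressed (value of joint start_button above 0.004 m), for 0.05 s.
At the end, for the whole second after the job is handed in: the lever rests in the third notch from home (within 3.5 mm), the start button has been pressed after that and is up again, both blocks lie within 15 mm of where they lay (value of joint airflow_lever between 0.0445 and 0.0515 m and value of joint start_button below 0.0015 m and distance of each of sanding_block, house_block_b from where it was at the start of the episode below 0.015 m); the robot touches nothing.
It fails at once if the lever ran past the third notch into the fourth (value of joint airflow_lever above 0.0565 m).
It fails at once if the start button was pressed before the lever was in the third notch (value of joint start_button above 0.004 m and value of joint airflow_lever below 0.0445 m).
It fails at once if a block on the box was lifted or shoved (distance of any of sanding_block, house_block_b from where it was at the start of the episode above 0.02 m).
It also fails if it takes over 61 s, if anything falls off the work surface, if the arm or the gripper's body presses on something with over 40 N, if the wrist force passes 120 N, or if a joint passes its speed limit or range.

ROBOT

A 6-joint arm with a two-finger parallel gripper is mounted at the origin on a cart in front of the work surface, level with it; the furniture and walls round the work are solid. World frame = base frame: x ahead of the robot, y to its left, z up, the work surface at z = 0. Lengths are in m, angles in rad, forces in N, time in s.
With the tool pointing down it reaches from about 0.325 to 0.925 m from the base axis. Payload 3.1 kg.
Tool frame: the origin (TCP) lies between the finger pads; the fingertips stand 14 mm ahead of it and the grasp point (between the pads) lies 5 mm behind it; z points along the fingers, x is the direction in which the jaws open and shut, and the axes are right-handed (so a half turn about z gives the same grasp; the last joint's range is limited). The gripper opens to 85 mm and grips with 20 to 120 N. Pads are 22 mm wide; open, the fingers measure 114 mm over their backs; the gripper's body (76 mm by 85 mm) begins 54 mm behind the grasp point. The pads swing forward as they close: fully open they stand 13 mm farther back than shut.
Start: joints at [1.132, 0.217, 1.613, -0, 1.311, -0.112], TCP at [0.201, 0.592, 0.245] pointing down, gripper open.
Joint ranges: [-2.75, 2.75], [-0.78, 2.1], [0.31, 2.55], [-1.13, 4.27], [0.13, 2.63], [-2.58, 2.58]. Speed limits (rad/s): [2.79, 2.79, 3.14, 3.14, 3.14, 3.14].

INTERFACE

Orientations are given as a unit quaternion [x, y, z, w].
In Python, from bench import status, capture, get_calibration, robot gives the robot as it stands. The module is installed in compiled form; this text tells all that it offers.
- The arm moves only by the shell command python3 -m inch 'ROWS'. ROWS is JSON, a list of rows, each a list of 7 numbers: the shift along the tool's x, y, z in m, then the turn, a rotation vector about the tool's x, y, z in rad, then the opening, from -1 (shut) to 1 (fully open). In form: [[dx, dy, dz, wx, wy, wz, claw], ...]. A call has 1 to 12 rows; each row is the pose to reach, as a shift and turn from the pose commanded when the call began, along the tool's axes at that moment; what a row does not reach only later rows make up. A row lasts 1/12 s, in which the tool goes at most 41.7 mm and 7.16 degrees, less where a joint would pass 70% of its speed; a pose out of reach is approached as far as the arm can. A call with a gripper value outside its range is refused whole. The fingers move at their own pace and stop on an object; the grip force is fixed at half the most. Time passes only in rows, so rows that repeat a pose let the fingers close. It gives the time, the measured TCP pose, the force and the opening at its end, in the units of the state.
- status.sense(): the state, without advancing time (a new reading comes with each control period).
- capture(name): name is "scene" or "top" or "wrist"; returns the picture (420x560x3 uint8, red, green, blue); there is no depth.
- get_calibration(name): a dict with "fov_y" (degrees; the focal length in pixels is half the picture's height over the tangent of half this angle, whatever the lens; pixels are square), "cx", "cy" (the principal point, pixels), "rvec" (rotation vector, rad) and "tvec" (3), from world to camera coordinates, as OpenCV has them. Camera axes: x right, y down, z forward; pixel columns grow to the right and rows downward; lengths in m; the calibration is good to about 2 mm. A picture is of the moment at which its call begins: read the wrist's pose just before it. get_calibration takes no time and is no camera call; for the wrist camera it gives the pose at the moment of the call.
- robot.sign_off(): hands the job in, once; it reports no verdict.
The state is a dict: "time": time; "joints": joint angles; "dq": joint speeds; "joint_torque": joint torques, N m; "tcp_pos": TCP position; "tool_rot": TCP orientation; "wrist_force": force on the tool from outside, world axes, zero at the start; "ft_torque": the same for the moment, N m; "opening": finger opening in m.
Only numpy, scipy, OpenCV 4.12 (cv2) and the standard library are available. Lean on these libraries where they do the work, as an engineer would, in place of code of your own. Each camera call takes 0.05 s, during which the arm holds its last target.

## Working session

There is one attempt and no reset: what is moved stays moved. The work goes in short steps, Python scripts to look and compute and a shell command to move; the robot and the scene stay as the last step left them, time stands still between calls to the robot, and variables do not carry over. Pictures are saved under pics/ and viewed, and the job is handed in when it is done.

```bash
mkdir -p pics; python3 - <<'E'
from bench import status,capture,get_calibration
import cv2
s=status.sense();print({k:(v if not hasattr(v,'tolist') else v.tolist()) for k,v in s.items()})
for n in("scene","top"):
    cv2.imwrite(f"pics/{n}0.png",capture(n)[:,:,::-1]);print(n,get_calibration(n))
E
```

```text
{'time': 0.0, 'joints': [1.1318012003257232, 0.21778310966513506, 1.6149624012774866, -1.7086957941826381e-06, 1.3112979766365045, -0.11218930107791893], 'dq': [-0.0007952665957346839, 0.001393888481738466, 0.001434705997435234, 0.0007982396499995655, -0.0006118219880688856, 8.504028340435172e-05], 'joint_torque': [0.00030933645575714763, -39.685081243515015, -30.384929180145264, -0.0001961097132152645, 0.009865210158750415, -1.2449767723410332e-05], 'tcp_pos': [0.20026904720263847, 0.5912026157971733, 0.24393551691306958], 'tool_rot': [0.8127167880565578, 0.5826576359787036, -0.0010691889109441994, 0.0005987335077393532], 'wrist_force': [-0.20566564555643607, -0.37366350018026867, 0.5154250882945222], 'ft_torque': [0.016802841854160377, -0.0069543386355431485, -0.004673949260208609], 'opening': 0.08546534744917647}
scene {'fov_y': 42.392272590875805, 'cx': 276.4008834413066, 'cy': 207.04431898244576, 'rvec': array([ 0.55839504, -2.36025881,  1.54358278]), 'tvec': array([0.63548588, 0.07888175, 0.8772787 ])}
top {'fov_y': 51.70446030404898, 'cx': 273.95152106857586, 'cy': 205.7955498694918, 'rvec': array([ 2.20322852, -2.1521051 ,  0.08250026]), 'tvec': array([0.27765199, 0.57480153, 0.87417973])}
```

View pics/scene0.png

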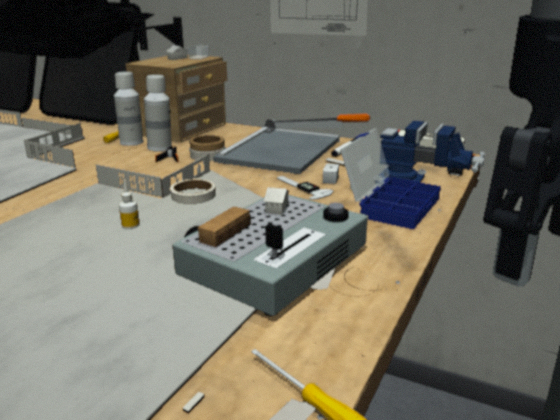

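View pics/top0.png

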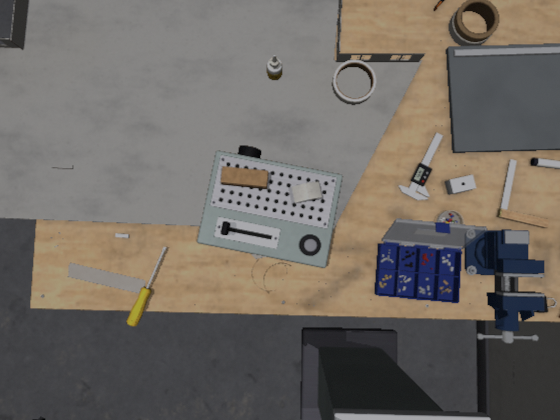

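The scene view shows the box, with the lever cap at about (273,235) and the button at (336,212). In the top view the box spans about (197–342, 152–267), with the cap near (226,229) and the button near (310,245). I'll enlarge the top view.

```bash
python3 - <<'E'
import cv2
i=cv2.imread("pics/top0.png")[140:280,185:355]
cv2.imwrite("pics/topc.png",cv2.resize(i,None,fx=4.5,fy=4.2857,interpolation=cv2.INTER_CUBIC))
E
```

```text
(no output)
```

View pics/topc.png

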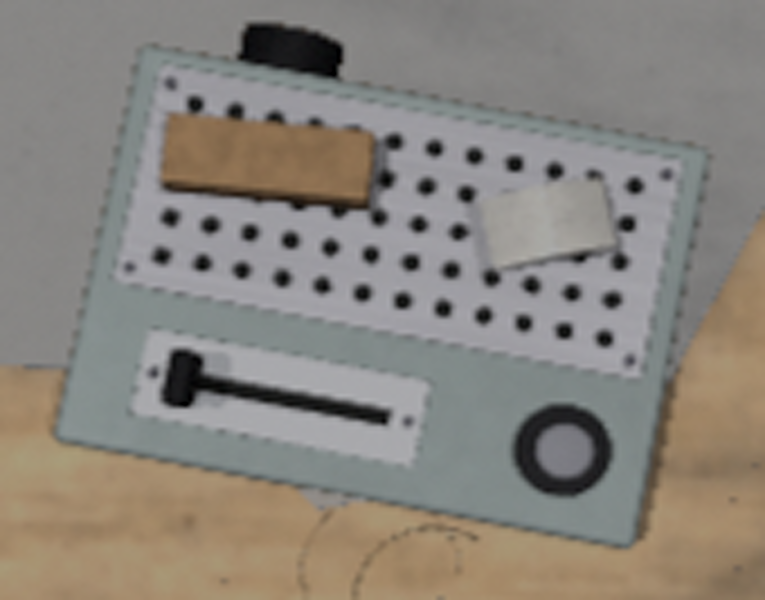

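```bash
cat > h.py <<'E'
import numpy as np,cv2
from bench import get_calibration
def ray(n,u,v,z,c=None):
    c=c or get_calibration(n);f=210/np.tan(np.radians(c['fov_y']/2))
    R=cv2.Rodrigues(c['rvec'])[0];C=-R.T@c['tvec'];d=R.T@np.array([(u-c['cx'])/f,(v-c['cy'])/f,1])
    return C+d*(z-C[2])/d[2]
E
python3 - <<'E'
from h import *
from scipy.optimize import least_squares
P=[(147,45,.095,.13),(708,148,.095,-.13),(632,547,-.095,-.13),(55,437,-.095,.13)]
pt=lambda u,v,z:ray("top",185+u/4.5,140+v/4.2857,z)
W=[pt(u,v,.064)[:2] for u,v,_,_ in P]
print(np.round(W,4),[round(np.linalg.norm(W[i]-W[i-1]),4) for i in range(4)])
def T(p,x,y):c,s=np.cos(p[2]),np.sin(p[2]);return np.array([p[0]+c*x-s*y,p[1]+s*x+c*y])
r=least_squares(lambda p:np.concatenate([T(p,a[2],a[3])-w for a,w in zip(P,W)]),[.4,0,0])
p=r.x;print(p,r.fun)
print("cap",T(p,-.056,.075),pt(180,377,.113)[:2],"notch3",T(p,-.056,.027)," btn",T(p,-.056,-.09),pt(563,448,.075)[:2])
c=get_calibration("top");R=cv2.Rodrigues(c['rvec'])[0];print(-R.T@c['tvec'])
# scene overlay
from bench import status
E
```

```text
[[0.6732 0.406 ]
 [0.6304 0.1563]
 [0.4459 0.1873]
 [0.49   0.44  ]] [np.float64(0.1863), np.float64(0.2533), np.float64(0.1871), np.float64(0.2565)]
[ 0.55989152  0.29741654 -0.17246741] [ 0.00258947  0.00316246  0.00075455 -0.00327418 -0.00195725 -0.00165507
 -0.00138677  0.00176679]
cap [0.51759334 0.38091423] [0.51746471 0.38051499] notch3 [0.50935589 0.33362634]  btn [0.48927709 0.21836212] [0.49029509 0.21889884]
[0.49578752 0.28574499 0.91881563]
```

```bash
python3 -m inch '[[-0.048,0.36,0.06,0,0,-0.154,-1],[-0.048,0.36,0.06,0,0,-0.154,-1],[-0.048,0.36,0.06,0,0,-0.154,-1],[-0.048,0.36,0.06,0,0,-0.154,-1],[-0.048,0.36,0.06,0,0,-0.154,-1],[-0.048,0.36,0.06,0,0,-0.154,-1],[-0.048,0.36,0.06,0,0,-0.154,-1],[-0.048,0.36,0.06,0,0,-0.154,-1],[-0.048,0.36,0.06,0,0,-0.154,-1],[-0.048,0.36,0.06,0,0,-0.154,-1],[-0.048,0.36,0.06,0,0,-0.154,-1],[-0.048,0.36,0.06,0,0,-0.154,-1]]'
python3 -m inch '[[0,0,0,0,0,0,-1],[0,0,0,0,0,0,-1],[0,0,0,0,0,0,-1]]'
python3 - <<'E'
from bench import status,capture,get_calibration
import cv2
print(status.sense()['tool_rot'])
for n in("scene","wrist"):
    c=get_calibration(n);cv2.imwrite(f"pics/{n}1.png",capture(n)[:,:,::-1])
    print(c)
E
```

```text
time: 1.1
tcp_pos: [0.5255, 0.4307, 0.1845]
tool_rot: [0.766, 0.643, -0.001, -0.0]
wrist_force: [0.6, -0.2, -0.3]
opening: 0.0004
time: 1.35
tcp_pos: [0.525, 0.4319, 0.1857]
tool_rot: [0.765, 0.644, 0.0, -0.0]
wrist_force: [-0.6, -0.4, -0.7]
opening: -0.0002
[ 7.64847260e-01  6.44211642e-01  1.64496341e-04 -3.49798567e-05]
{'fov_y': 42.392272590875805, 'cx': 276.4008834413066, 'cy': 207.04431898244576, 'rvec': array([ 0.55839504, -2.36025881,  1.54358278]), 'tvec': array([0.63548588, 0.07888175, 0.8772787 ])}
{'fov_y': 63.146729668326806, 'cx': 281.2118404781573, 'cy': 212.00325708698213, 'rvec': array([-2.20639997, -1.85684521, -0.2997629 ]), 'tvec': array([-0.51621951, -0.4435807 ,  0.18499707])}
```

View pics/scene1.png

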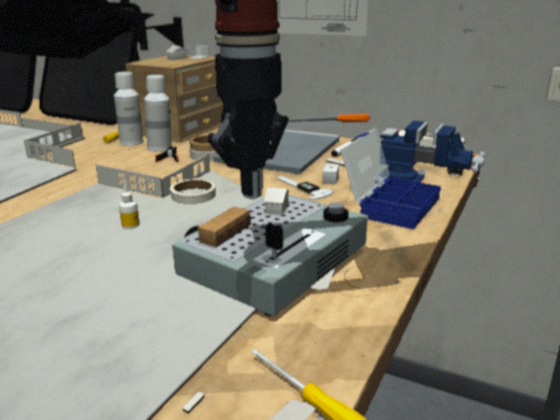

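View pics/wrist1.png

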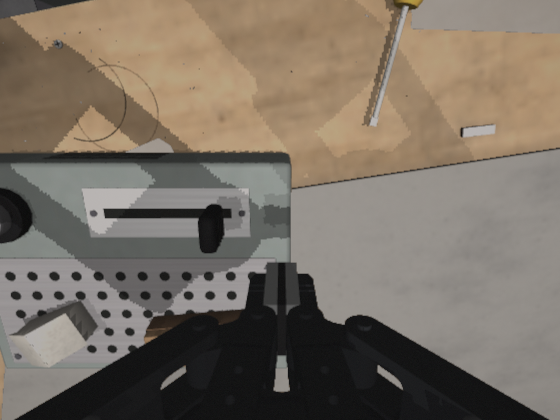

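The wrist view shows the box edges lying along the image axes, so the tool yaw matches the box. The cap is at (211,228) at the home end, and the deck to its left is clear. Next I descend beside it.

```bash
python3 -m inch '[[0,0,0.03,0,0,0,-1],[0,-0.001,0.06,0,0,0,-1],[0,-0.001,0.085,0,0,0,-1],[0,-0.001,0.085,0,0,0,-1],[0,-0.001,0.085,0,0,0,-1],[0,-0.001,0.085,0,0,0,-1]]'
python3 -m inch '[[-0.005,0,0,0,0,0,-1],[-0.01,0,0,0,0,0,-1],[-0.015,0,0,0,0,0,-1],[-0.018,0,0,0,0,0,-1],[-0.02,0,0,0,0,0,-1],[-0.02,0,0,0,0,0,-1],[-0.02,0,0,0,0,0,-1]]'
python3 - <<'E'
from bench import status,capture
import cv2
print(status.sense()['tcp_pos'],status.sense()['wrist_force'])
i=capture("wrist");cv2.imwrite("pics/w2.png",i[:,:,::-1])
E
```

```text
time: 1.95
tcp_pos: [0.5259, 0.4319, 0.102]
tool_rot: [0.765, 0.644, 0.001, 0.0]
wrist_force: [-0.3, -0.5, 0.5]
opening: 0.0
time: 2.53
tcp_pos: [0.5218, 0.4112, 0.1004]
tool_rot: [0.766, 0.643, 0.0, -0.0]
wrist_force: [0.4, 0.2, -0.0]
opening: -0.0001
[0.52176646 0.41118453 0.10043094] [ 0.37694423  0.22609354 -0.03195269]
```

View pics/w2.png

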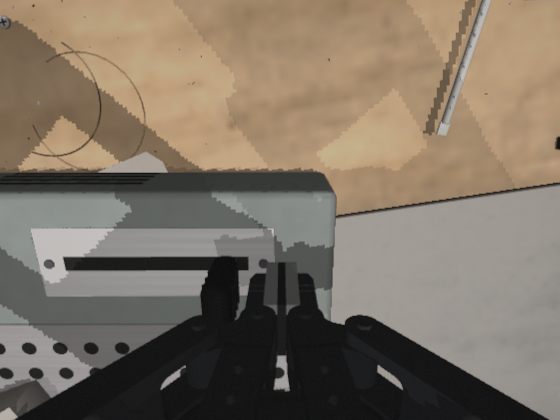

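The cap is just left of the shut fingers: its right edge is at about column 240 and the finger edge at about 250. I'll creep towards contact.

```bash

python3 -m inch '[[-0.003,0,0,0,0,0,-1],[-0.006,0,0,0,0,0,-1],[-0.006,0,0,0,0,0,-1],[-0.006,0,0,0,0,0,-1]]'
for k in 1 2 3 4 ; do python3 -m inch '[[-0.001,0,0,0,0,0,-1],[-0.0015,0,0,0,0,0,-1],[-0.0015,0,0,0,0,0,-1],[-0.0015,0,0,0,0,0,-1]]' | egrep 'tcp|force'; done
```

```text
time: 2.92
tcp_pos: [0.5206, 0.4053, 0.1001]
tool_rot: [0.766, 0.643, -0.0, -0.0]
wrist_force: [-0.0, -0.3, -0.5]
opening: 0.0003
tcp_pos: [0.5205, 0.4042, 0.1003]
wrist_force: [-0.1, -0.1, 0.1]
tcp_pos: [0.5202, 0.403, 0.1003]
wrist_force: [0.9, 2.4, -1.6]
tcp_pos: [0.52, 0.4015, 0.1004]
wrist_force: [1.0, 5.8, -2.9]
tcp_pos: [0.5198, 0.4, 0.1003]
wrist_force: [2.0, 4.5, -2.7]
```

Contact came at y≈0.404. I continue in the same small steps and watch for the force to drop.

```bash

for k in 1 2 3 4 5; do python3 -m inch '[[-0.001,0,0,0,0,0,-1],[-0.0015,0,0,0,0,0,-1],[-0.0015,0,0,0,0,0,-1],[-0.0015,0,0,0,0,0,-1]]' | egrep 'tcp|force'; done
```

```text
tcp_pos: [0.5193, 0.3977, 0.1003]
wrist_force: [0.9, 2.4, -1.2]
tcp_pos: [0.5189, 0.3958, 0.1002]
wrist_force: [-0.2, -0.0, -0.7]
tcp_pos: [0.5189, 0.395, 0.1003]
wrist_force: [0.4, 0.6, -0.2]
tcp_pos: [0.5186, 0.3936, 0.1003]
wrist_force: [-0.4, 0.8, 0.9]
tcp_pos: [0.5184, 0.3921, 0.1003]
wrist_force: [-0.2, 0.2, -0.3]
```

Click one came at y≈0.396, and the finger is now free. Contact should resume at about 0.388 and release at about 0.380. Continuing.

```bash

for k in 1 2 3 4 5 6 7 8 9; do python3 -m inch '[[-0.001,0,0,0,0,0,-1],[-0.0015,0,0,0,0,0,-1],[-0.0015,0,0,0,0,0,-1],[-0.0015,0,0,0,0,0,-1]]' | egrep 'tcp|force'|tr '\n' ' ';echo; done
```

```text
tcp_pos: [0.5181, 0.3907, 0.1003] wrist_force: [0.4, -0.3, 0.6] 
tcp_pos: [0.5178, 0.3892, 0.1003] wrist_force: [-0.3, 0.0, -0.7] 
tcp_pos: [0.5176, 0.388, 0.1003] wrist_force: [0.9, 1.1, 0.4] 
tcp_pos: [0.5175, 0.3868, 0.1004] wrist_force: [0.8, 3.9, -1.6] 
tcp_pos: [0.5172, 0.3853, 0.1004] wrist_force: [0.9, 5.9, -1.3] 
tcp_pos: [0.517, 0.3838, 0.1004] wrist_force: [1.4, 4.6, -2.3] 
tcp_pos: [0.5164, 0.3809, 0.1003] wrist_force: [0.1, 0.2, 0.6] 
tcp_pos: [0.5161, 0.3798, 0.1001] wrist_force: [-0.1, -0.4, 0.1] 
tcp_pos: [0.516, 0.3788, 0.1003] wrist_force: [-0.9, 0.7, -0.1]
```

Click two. The next release should be at about 0.364.

```bash

for k in 1 2 3 4 5 6 7 8 9; do python3 -m inch '[[-0.001,0,0,0,0,0,-1],[-0.0015,0,0,0,0,0,-1],[-0.0015,0,0,0,0,0,-1],[-0.0015,0,0,0,0,0,-1]]' | egrep 'tcp|force'|tr '\n' ' ';echo; done
```

```text
tcp_pos: [0.5158, 0.3774, 0.1003] wrist_force: [0.6, -0.3, 0.9] 
tcp_pos: [0.5155, 0.3759, 0.1003] wrist_force: [-0.1, 0.3, -1.0] 
tcp_pos: [0.5153, 0.3744, 0.1003] wrist_force: [0.6, -0.9, 0.3] 
tcp_pos: [0.5151, 0.3729, 0.1003] wrist_force: [-0.3, 0.5, -0.6] 
tcp_pos: [0.5149, 0.3719, 0.1004] wrist_force: [0.7, 2.3, -1.0] 
tcp_pos: [0.5147, 0.3705, 0.1004] wrist_force: [1.0, 4.5, -2.1] 
tcp_pos: [0.5143, 0.369, 0.1004] wrist_force: [0.0, 5.0, -1.1] 
tcp_pos: [0.514, 0.3671, 0.1004] wrist_force: [1.5, 3.7, -2.8] 
tcp_pos: [0.5134, 0.3644, 0.1001] wrist_force: [0.3, -0.1, 0.2]
```

Click three: the force dropped to zero at 39 mm of finger travel. I back off 15 mm, lift, and look.

```bash

python3 -m inch '[[0.005,0,0,0,0,0,-1],[0.012,0,0,0,0,0,-1],[0.015,0,0,0,0,0,-1],[0.015,0,-0.03,0,0,0,-1],[0.015,0,-0.06,0,0,0,-1],[0.015,0,-0.08,0,0,0,-1],[0.015,0,-0.08,0,0,0,-1],[0.015,0,-0.08,0,0,0,-1],[0.015,0,-0.08,0,0,0,-1]]'
python3 - <<'E'
from bench import capture,get_calibration
import cv2,numpy as np
from h import *
c=get_calibration("wrist");i=capture("wrist")[:,:,::-1];j=capture("top")[:,:,::-1]
cv2.imwrite("pics/w3.png",i);cv2.imwrite("pics/top3.png",cv2.resize(j[140:280,185:355],None,fx=4.5,fy=4.2857,interpolation=cv2.INTER_CUBIC))
import json;json.dump({k:np.asarray(v).tolist() for k,v in c.items()},open("w3.json","w"))
E
```

```text
time: 12.67
tcp_pos: [0.5157, 0.3803, 0.1794]
tool_rot: [0.765, 0.644, -0.001, -0.0]
wrist_force: [-0.2, 0.3, -0.2]
opening: 0.0001
```

View pics/w3.png

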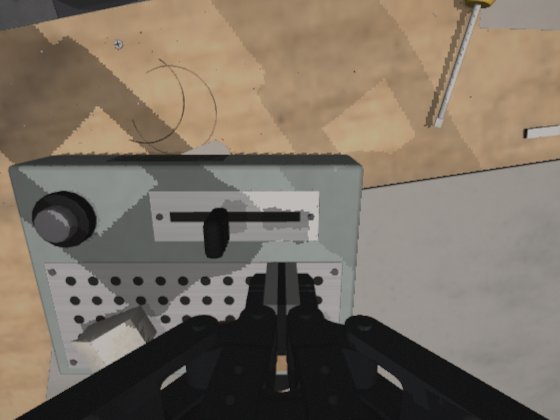

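View pics/top3.png

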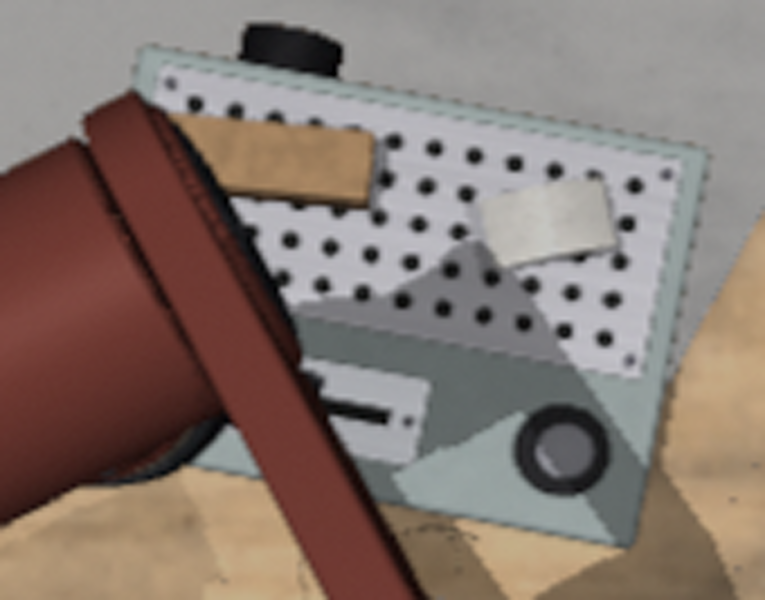

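Wrist view: cap centre at about (216,235), button at (62,218), top face near (55,222), and the blocks are where they were. I'll project the predicted notch positions into this picture for comparison and get the button's height.

```bash
python3 - <<'E'
from h import *
import json
c={k:np.array(v) if isinstance(v,list) else v for k,v in json.load(open("w3.json")).items()}
f=210/np.tan(np.radians(c['fov_y']/2));K=np.array([[f,0,c['cx']],[0,f,c['cy']],[0,0,1]])
p=[.5599,.2974,-.1725];cs,s=np.cos(p[2]),np.sin(p[2])
T=lambda x,y,z:np.array([p[0]+cs*x-s*y,p[1]+s*x+cs*y,z])
pr=lambda q:np.round(cv2.projectPoints(q[None],c['rvec'],c['tvec'],K,None)[0].ravel(),1)
for q in(.032,.048,.064):print(q,"top",pr(T(-.056,.075-q,.113)),"bot",pr(T(-.056,.075-q,.079)))
for z in(.064,.07,.075,.08,.085):print("btn",z,pr(T(-.056,-.09,z)))
print(-cv2.Rodrigues(c['rvec'])[0].T@c['tvec'])
i=cv2.imread("pics/w3.png")[180:260,10:240];cv2.imwrite("pics/w3c.png",cv2.resize(i,None,fx=3.4,fy=3.4,interpolation=cv2.INTER_CUBIC))
E
```

```text
0.032 top [229.8 239. ] bot [236.6 220.6]
0.048 top [204. 239.] bot [214.2 220.6]
0.064 top [178.2 239. ] bot [191.8 220.6]
btn 0.064 [ 63.2 214. ]
btn 0.07 [ 58.3 216.6]
btn 0.075 [ 54.  218.8]
btn 0.08 [ 49.6 221.2]
btn 0.085 [ 45.  223.6]
[0.43683846 0.39490652 0.30909255]
```

View pics/w3c.png

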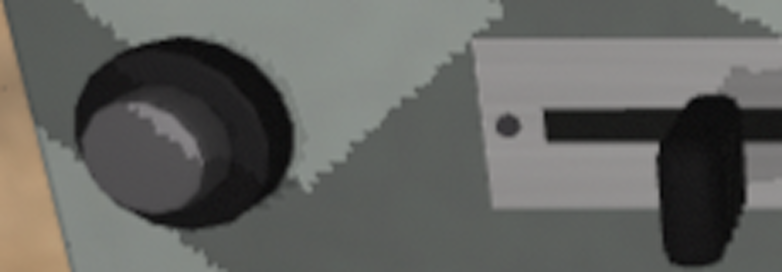

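```bash

python3 -m inch '[[-0.04,0,0,0,0,0,-1],[-0.08,0.001,0,0,0,0,-1],[-0.12,0.001,0,0,0,0,-1],[-0.15,0.002,0,0,0,0,-1],[-0.164,0.002,0,0,0,0,-1],[-0.164,0.002,0,0,0,0,-1],[-0.164,0.002,0,0,0,0,-1],[-0.164,0.002,0,0,0,0,-1]]'
python3 - <<'E'
from bench import capture,get_calibration
import cv2,numpy as np
j=capture("top")[:,:,::-1];s=capture("scene")[:,:,::-1]
cv2.imwrite("pics/top4.png",cv2.resize(j[140:280,185:355],None,fx=4.5,fy=4.2857,interpolation=cv2.INTER_CUBIC))
cv2.imwrite("pics/scene4.png",cv2.resize(s[160:320,160:380],None,fx=3.6,fy=3.6,interpolation=cv2.INTER_CUBIC))
E
```

```text
time: 13.43
tcp_pos: [0.4902, 0.2193, 0.18]
tool_rot: [0.765, 0.644, 0.0, -0.0]
wrist_force: [0.1, -0.3, -0.2]
opening: -0.0001
```

View pics/top4.png

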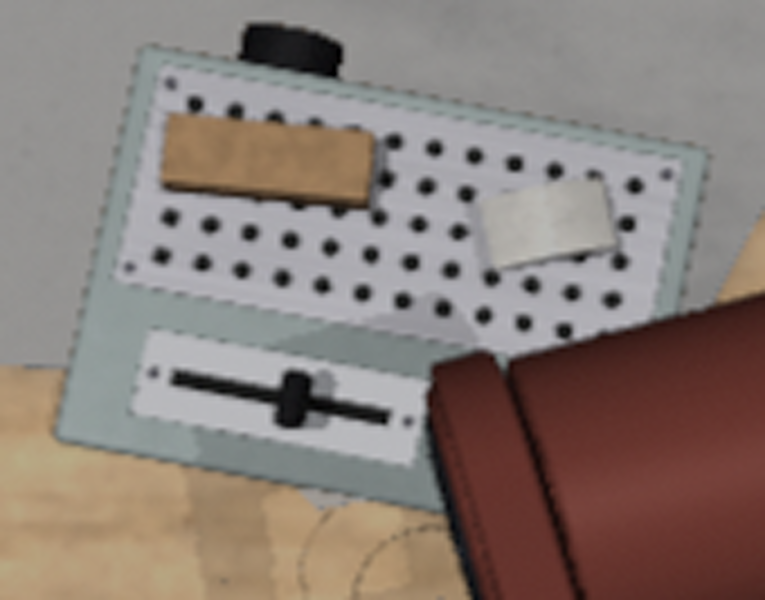

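View pics/scene4.png

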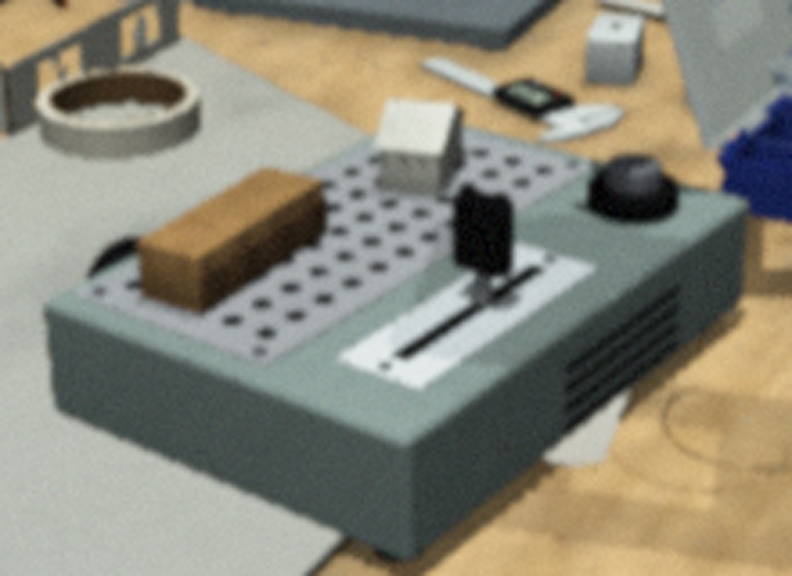

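The cap moved from (183,378) to (294,399) in the crop. That is 25.2 px at 1.86 mm/px, or about 47 mm, so it is in notch three (48 mm). The blocks haven't moved. Now I lower onto the button.

```bash

python3 -m inch '[[0,0,0.03,0,0,0,-1],[0,0,0.06,0,0,0,-1],[0,0,0.075,0,0,0,-1],[0,0,0.075,0,0,0,-1],[0,0,0.075,0,0,0,-1],[0,0,0.075,0,0,0,-1]]' | egrep 'tcp|force'
for k in 1 2 3 4 ; do python3 -m inch '[[0,0,0.001,0,0,0,-1],[0,0,0.002,0,0,0,-1],[0,0,0.002,0,0,0,-1],[0,0,0.002,0,0,0,-1]]' | egrep 'tcp|force'|tr '\n' ' ';echo; done
```

```text
tcp_pos: [0.4911, 0.2194, 0.1065]
wrist_force: [-0.2, -0.4, 0.3]
tcp_pos: [0.4906, 0.2186, 0.1041] wrist_force: [-0.8, -0.6, -0.3] 
tcp_pos: [0.4899, 0.2184, 0.1012] wrist_force: [0.8, -0.6, -0.0] 
tcp_pos: [0.4902, 0.2185, 0.0995] wrist_force: [0.0, 0.1, 1.9] 
tcp_pos: [0.4902, 0.2185, 0.0975] wrist_force: [-1.5, -1.0, 3.1]
```

```bash

for k in 1 2 3 ; do python3 -m inch '[[0,0,0.001,0,0,0,-1],[0,0,0.0015,0,0,0,-1],[0,0,0.0015,0,0,0,-1],[0,0,0.0015,0,0,0,-1]]' | egrep 'tcp|force'|tr '\n' ' ';echo; done
```

```text
tcp_pos: [0.4903, 0.2185, 0.096] wrist_force: [-0.5, -0.9, 3.9] 
tcp_pos: [0.4902, 0.2185, 0.0944] wrist_force: [-0.3, -0.9, 4.7] 
tcp_pos: [0.4903, 0.2185, 0.094] wrist_force: [-3.7, -1.9, 10.9]
```

The button has bottomed: the force jumped to 10.9 N after about 6 mm of travel. Now I release and lift.

```bash

python3 -m inch '[[0,0,0,0,0,0,-1],[0,0,-0.01,0,0,0,-1],[0,0,-0.03,0,0,0,-1],[0,0,-0.06,0,0,0,-1],[0,0,-0.09,0,0,0,-1],[0,0,-0.12,0,0,0,-1],[0,0,-0.12,0,0,0,-1],[0,0,-0.12,0,0,0,-1],[0,0,-0.12,0,0,0,-1]]'
python3 - <<'E'
from bench import capture
import cv2
j=capture("top")[:,:,::-1];s=capture("scene")[:,:,::-1]
cv2.imwrite("pics/top5.png",cv2.resize(j[140:280,185:355],None,fx=4.5,fy=4.2857,interpolation=cv2.INTER_CUBIC))
cv2.imwrite("pics/scene5.png",cv2.resize(s[160:320,160:380],None,fx=3.6,fy=3.6,interpolation=cv2.INTER_CUBIC))
E
```

```text
time: 17.12
tcp_pos: [0.4893, 0.2183, 0.2118]
tool_rot: [0.765, 0.643, -0.001, -0.0]
wrist_force: [0.5, 0.3, -0.7]
opening: -0.0002
```

View pics/top5.png

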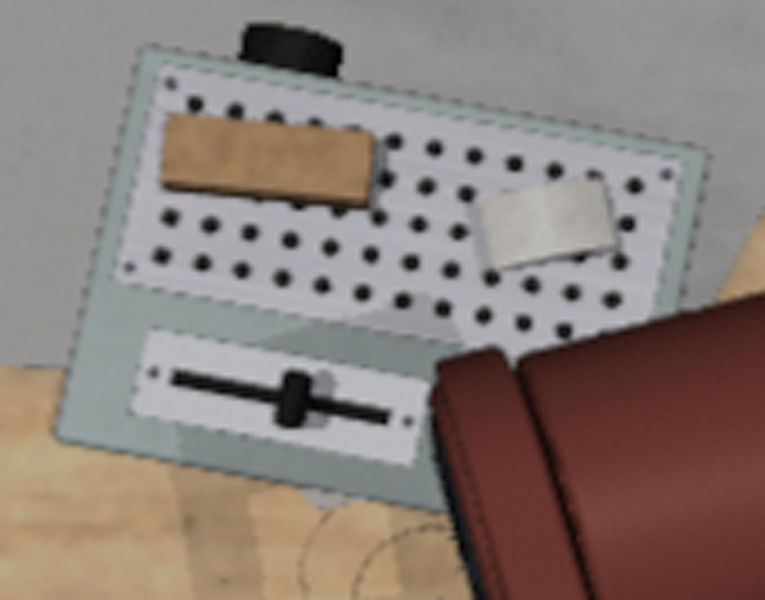

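View pics/scene5.png

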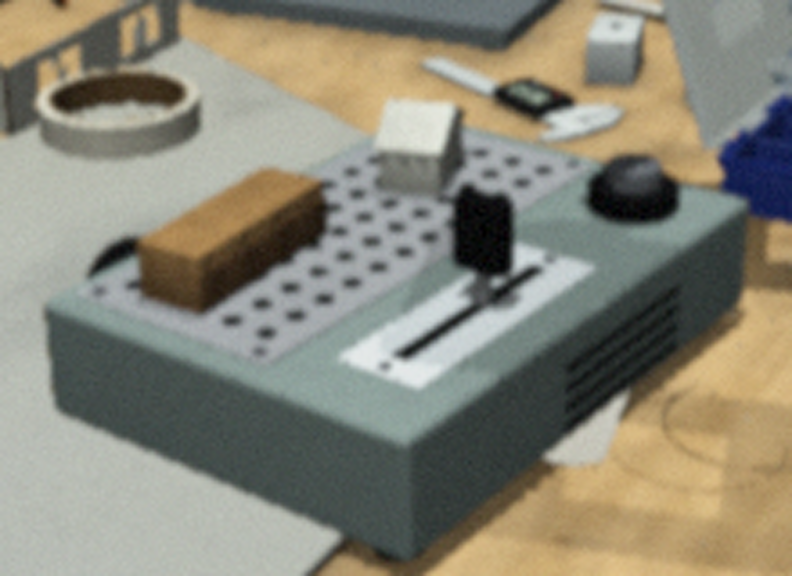

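Both views match the ones from before the press. The lever is still at (294,399), the button is up at (632,185), and the blocks are where they were. Handing in.

```bash
python3 -c "
from bench import robot
print(robot.sign_off())"
```

```text
the job is handed in; nothing more can be done
None
```

The lever is in the third notch, the start button was pressed fully and is up again, and I handed the job in at about 17 s of the 61 s allowed.

- **Lever:** I pushed it with the shut fingers in 1.5 mm steps. I felt three releases, each after a force peak of about 5–6 N and roughly 16 mm apart, then backed the fingers off. The top view puts its travel at about 47 mm, against 48 mm for notch three. It had not moved after the press.
- **Button:** It went down about 6 mm and bottomed, with the force reaching 10.9 N. After I lifted off, the scene view shows it up, looking the same as before the press.
- **Blocks and arm:** Both blocks look unmoved in the pictures. The arm ended clear above the box, with the wrist force at noise level.

**One disagreement:** the projection into the wrist picture was about 5–9 pixels (4–6 mm) off. Because of that, I relied on the top view and the contact forces for the lever's position.

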